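# Line up blanks on the tilting marking-out board

## Robot

A 7-joint arm with a two-finger parallel gripper is mounted at the origin on the work surface. World frame = base frame: x ahead of the robot, y to its left, z up, the work surface at z = 0. Lengths are in mm, angles in rad, forces in N, time in s.
With the tool pointing down it reaches from about 400 to 875 mm from the base axis. Payload 4.4 kg.
Tool frame: the origin (TCP) lies midway between the tips of the shut fingers; the grasp point (between the pads) lies 19 mm behind it; z points along the fingers, y is the line along which they close (so a half turn about z gives the same grasp; the last joint's range is limited). The gripper opens to 85 mm and grips with 20 to 120 N. Pads are 22 mm wide; open, the fingers measure 114 mm over their backs; the gripper's body (76 mm by 85 mm) begins 54 mm behind the grasp point. The pads swing forward as they close: fully open they stand 13 mm farther back than shut.
Start: joints at [1.225, 0.628, 0.038, 1.517, -0.027, 0.996, -0.02], TCP at [179.534, -624.728, 231.313] pointing down, gripper open.
Joint ranges: [-3.06, 3.06], [-0.37, 2.12], [-1.25, 1.32], [0.18, 2.47], [-1.1, 4.24], [0.23, 1.98], [-2.94, 2.94]. Speed limits (rad/s): [2.57, 2.57, 3.14, 3.14, 3.14, 3.14, 3.14].

## Interface

Orientations are given as [roll, pitch, yaw] about the fixed x, y, z axes, in that order (R = Rz(yaw) Ry(pitch) Rx(roll)).
In Python, from cell import read_state, get_image, finish_job gives the robot as it stands.
- The arm moves only by the tool send_rows, never from a script. Its argument "series" is a list of rows, each an object of numbers: "ax", "ay", "az": the turn, a rotation vector about the tool's x, y, z in rad; "dx", "dy", "dz": the shift along the tool's x, y, z in cm; "hand": the closure, from 0 (fully open) to 1 (shut). In form: [{"ax": .., "ay": .., "az": .., "dx": .., "dy": .., "dz": .., "hand": ..}, ...]. A call has 1 to 10 rows; each row is the pose to reach, as a shift and turn from the pose commanded when the call began, along the tool's axes at that moment; what a row does not reach only later rows make up. A row lasts 1/10 s, in which the tool goes at most 50 mm and 8.59 degrees, less where a joint would pass 70% of its speed; a pose out of reach is approached as far as the arm can. A call with a gripper value outside its range is refused whole. The fingers move at their own pace and stop on an object; the grip force is fixed at half the most. Time passes only in rows, so rows that repeat a pose let the fingers close. It gives the time, the measured TCP pose, the force, the opening and the grip force at its end, in the units of the state.
- read_state(): the state, without advancing time (a new reading comes with each control period).
- get_image(name): name is "scene" or "top"; returns a dict with "pixels" (480x640x3 uint8, red, green, blue), "mtx" (3x3 intrinsics, pixels), "k1" (the pictures are not rectified: a ray, as slopes to the right and down, at radius r is drawn at 1 + k1 r^2 times it, then the intrinsics apply), "R" (3x3) and "t" (3): a world point X has camera coordinates R X + t. Camera axes: x right, y down, z forward; pixel columns grow to the right and rows downward; lengths in mm; the calibration is good to about 2 mm. A picture is of the moment at which its call begins. There is no depth.
- finish_job(): hands the job in; it is judged then, once.
The state is a dict: "clock": time; "qpos": joint angles; "qd": joint speeds; "tau": joint torques, N m; "eef_pos": TCP position; "tool_rot": TCP orientation; "force": force on the tool from outside, world axes, zero at the start; "torque": the same for the moment, N m; "width": finger opening in mm; "gripper_force": force on a finger pad.
Only numpy, scipy, OpenCV 4.12 (cv2) and the standard library are available. Lean on these libraries where they do the work, as an engineer would, in place of code of your own. Each camera call takes 0.05 s, during which the arm holds its last target. There are 200 camera calls.

## Task

Get the four wooden blanks ready for marking out in one go: raise the hinged board by its bow handle so that they all slide down and rest with their ends against the aluminium fence, then lower the board gently until it lies flat again. After that slide the end stop along the fence until the four blanks are closed up side by side against the fixed side rail, flat, square and with their ends still on the fence, and leave the other things on the bench alone.

Things in the scene. Friction and masses are not known exactly. Their poses are not given: they have to be found in the camera images.
- board (a joint): Tilt of the hinged board (white face, 288 x 424 mm, 14 mm thick), rad: 0 flat on its fixed plywood base, grows as the handle side is raised; stops at 0.9. The hinge is at the robot-side edge, beside the fence. Nothing holds it up: let go, it drops. Raising it takes about 5 N at the handle.
- hinge_line (a point): Middle of the board's hinge axis, 18 mm above the bench. Axes turn with the board: x in the board from the hinge towards the handle, y along the hinge and fence, z out of the board's face. The face is 14 mm out along z.
- handle_bar (a point): Middle of the steel bow handle near the board's free edge: a round bar 12 mm thick, 120 mm long between its legs, parallel to the hinge, its axis 46 mm above the board's face. It lies 262 mm along x and 60 mm along z from hinge_line and moves on an arc about it. Axes as hinge_line. The bar can turn between the fingers.
- fence_corner (a point): Corner on the board's face where the fence meets the fixed right-hand rail. x away from the fence, y along it away from that rail, z out of the board. It lies at x 28, y -198, z 14 mm from hinge_line. Fence: aluminium bar 28 mm wide, 36 high, full width of the board. Side rails: dark wood, 14 mm wide, 30 high.
- end_stop (a joint): Travel of the end stop along the fence, m: 0 fully open, grows towards the right-hand rail (-y of fence_corner). Clear width from its flat face to that rail: 0.370 minus this value; the closed-up blanks need 0.240, so it then reads 0.130. Starts at 0 to 0.02. About 3 N of friction; stays where left.
- stop_knob (a point): Middle of the end stop's upright round black knob, 28 mm across (32 over its ribs), 30 mm high, its middle 53 mm above the board's face, 47 mm from the fence. Under it the stop's aluminium cheek, 18 mm thick, 30 high, reaching 84 mm from the fence; the face that meets the blanks is 9 mm from the knob's axis. Axes as fence_corner.
- blank1: A planed oak blank, 90 x 60 x 20 mm, about 80 g, loose and flat on the board, roughly square to the fence. Origin: centre of its underside; x along the 90 mm (away from the fence), z up. Its end is on the fence when its origin is 45 mm from it. It slides at a slope of some 14 to 20 degrees; a crooked one comes square on the fence better at 30 to 40. Number 1 of four counted from the fixed right-hand rail.
- blank2: A planed oak blank, 90 x 60 x 20 mm, about 80 g, loose and flat on the board, roughly square to the fence. Origin: centre of its underside; x along the 90 mm (away from the fence), z up. Its end is on the fence when its origin is 45 mm from it. It slides at a slope of some 14 to 20 degrees; a crooked one comes square on the fence better at 30 to 40. Number 2 of four counted from the fixed right-hand rail.
- blank3: A planed oak blank, 90 x 60 x 20 mm, about 80 g, loose and flat on the board, roughly square to the fence. Origin: centre of its underside; x along the 90 mm (away from the fence), z up. Its end is on the fence when its origin is 45 mm from it. It slides at a slope of some 14 to 20 degrees; a crooked one comes square on the fence better at 30 to 40. Number 3 of four counted from the fixed right-hand rail.
- blank4: A planed oak blank, 90 x 60 x 20 mm, about 80 g, loose and flat on the board, roughly square to the fence. Origin: centre of its underside; x along the 90 mm (away from the fence), z up. Its end is on the fence when its origin is 45 mm from it. It slides at a slope of some 14 to 20 degrees; a crooked one comes square on the fence better at 30 to 40. Number 4 of four counted from the fixed right-hand rail.
- try_square: Bystander: try square lying flat, dark wood stock 115 mm, steel blade 200 mm, 20 mm high, right of the board. Leave it.
- tape: Bystander: tape measure, 72 x 36 x 66 mm, standing left of the board. Leave it.
- drill: Bystander: cordless drill lying on its side, about 190 x 200 x 62 mm, left of the board. Leave it.
- screw_jar: Bystander: closed jar, 68 mm across, 85 mm high, right of the board. Leave it.
There are look-alikes about, which are no part of the job. Leave any blue or green look-alike of the blank3 alone.

How it is judged:
By the outcome, as a careful person would: the job done as asked, in the order asked, and still so for the second after the job is handed in, with the robot touching nothing.
It also fails if it takes over 64 s, if anything falls off the work surface, if the arm or the gripper's body presses on something with over 40 N, if the wrist force passes 120 N, or if a joint passes its speed limit or range.

## Working session

There is one attempt and no reset: what is moved stays moved. The work goes in short steps, Python scripts to look and compute and a tool call to move; the robot and the scene stay as the last step left them, time stands still between calls to the robot, and variables do not carry over. Pictures are saved under pics/ and viewed, at most 10 in all, crops included, and the job is handed in when it is done.

Besides the shell and the picture viewer there is one more tool, called after "Call:" by a JSON object that holds its "api" and its "payload". send_rows: Moves the arm, as the interface text tells. Its arguments: {"type":"object","properties":{"series":{"type":"array","items":{"type":"object","properties":{"ax":{"type":"number"},"ay":{"type":"number"},"az":{"type":"number"},"dx":{"type":"number"},"dy":{"type":"number"},"dz":{"type":"number"},"hand":{"type":"number"}}}}},"required":["series"]}

```bash
mkdir -p pics; ls; python3 - <<'E'
from cell import *
import cv2
s=read_state();print({k:s[k] for k in('clock','eef_pos','tool_rot','width','force')})
for n in('scene','top'):
    g=get_image(n);cv2.imwrite(f'pics/{n}0.png',g['pixels'][:,:,::-1]);print(n,g['mtx'],g['k1'],g['R'],g['t'])
E
```

```text
pics
{'clock': 0.0, 'eef_pos': array([ 179.38307634, -624.10587559,  230.36711425]), 'tool_rot': array([-3.13966858e+00,  3.17411831e-05,  2.79821481e-01]), 'width': 85.46260459220613, 'force': array([0.17945705, 0.95858744, 0.37543901])}
scene [[575.65523693   0.         316.99427526]
 [  0.         575.65523693 241.51461846]
 [  0.           0.           1.        ]] -0.10615346553733891 [[-0.4541965   0.89083849 -0.01059807]
 [ 0.69193139  0.34523983 -0.63406656]
 [-0.56119202 -0.29532395 -0.77320584]] [ 246.13474007 -315.87139798 1967.80699976]
top [[494.91980629   0.         319.21622632]
 [  0.         494.91980629 243.72818097]
 [  0.           0.           1.        ]] -0.14112389142499135 [[-0.00505649 -0.99987573  0.01493197]
 [-0.98742677  0.00263316 -0.1580552 ]
 [ 0.15799624 -0.01554343 -0.98731737]] [ -10.57937212  566.67692946 1345.64881289]
```

View pics/scene0.png

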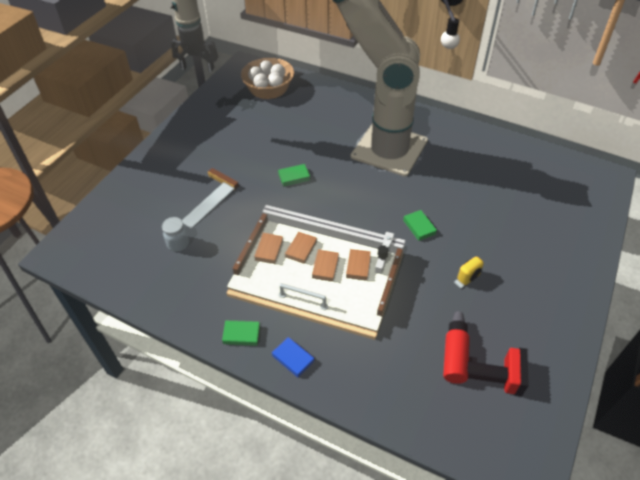

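View pics/top0.png

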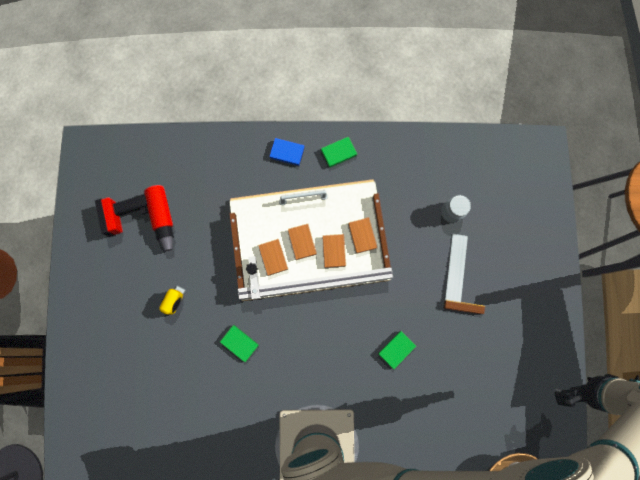

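The scene picture shows the handle at (303,293), the end-stop knob at (383,252), and four brown blanks between (268,247) and (358,264). In the top picture the handle is at (303,197), the knob at (252,268), and the blanks at (273,257), (301,241), (334,251) and (362,236).
Things that could be mistaken for targets: the handle (303,197) for the fence strip (315,283) or the square's blade (457,260), and the blanks for the green blocks (339,152), (240,344), (397,350) and the blue block (287,152). I choose the bow bar and the four brown blanks. One close crop will check this.

```bash
cat > h.py <<'E'
import numpy as np,cv2
from cell import *
def ray(g,px,z):
    "pixel -> world point on plane z"
    K=g['mtx'];d=cv2.undistortPoints(np.array([[px]],float),K,np.array([g['k1'],0,0,0,0.]))[0,0]
    # model: distorted = s*(1+k1 r^2), same as OpenCV
    v=g['R'].T@np.array([d[0],d[1],1]);c=-g['R'].T@g['t']
    return c+v*(z-c[2])/v[2]
def proj(g,X):
    return cv2.projectPoints(np.array(X,float).reshape(-1,3),cv2.Rodrigues(g['R'])[0],g['t'],g['mtx'],np.array([g['k1'],0,0,0,0.]))[0][:,0]
def brown(g):
    p=g['pixels'].astype(int);r,gg,b=p[...,0],p[...,1],p[...,2]
    return ((r>110)&(r-b>60)&(r-gg>40)&(gg>45)).astype(np.uint8)
E
python3 - <<'E'
from h import *
g=get_image('top');p=g['pixels']
c=cv2.resize(p[170:310,220:400],None,fx=4.4,fy=4.2,interpolation=cv2.INTER_CUBIC)
cv2.imwrite('pics/crop.png',c[:,:,::-1])
cs,_=cv2.findContours(brown(g),0,1)
for k in cs:
    if cv2.contourArea(k)>150:
        r=cv2.minAreaRect(k);print(np.round(r[0]),np.round(r[1]),round(r[2]),np.round(ray(g,r[0],52)))
E
```

```text
[465. 306.] [38.  7.] 9 [ 387. -418.   52.]
[273. 257.] [31. 21.] 73 [529. 117.  52.]
[334. 250.] [32. 21.] 86 [547. -54.  52.]
[302. 241.] [31. 21.] 75 [573.  36.  52.]
[362. 235.] [32. 21.] 74 [ 590. -134.   52.]
[235. 239.] [53.  5.] 83 [578. 223.  52.]
[634. 193.] [60. 10.] 90 [ 721. -984.   52.]
```

View pics/crop.png

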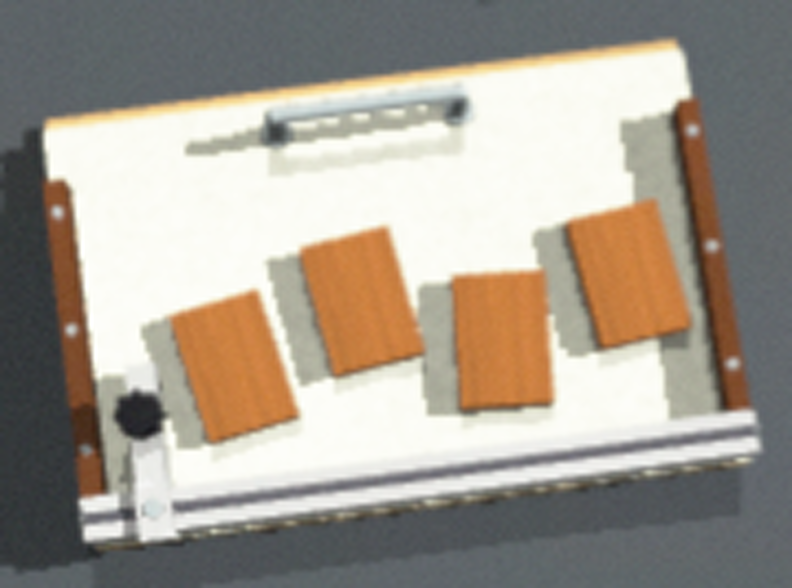

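The crop confirms the bow handle between crop pixels (270,118) and (466,92). The black knob is at (140,413), the fence strip runs from (82,520) to (757,432), and there are four crooked oak blanks.

```bash
cat >> h.py <<'E'
E
python3 - <<'E'
from h import *
g=get_image('top')
f=lambda u,v,z:ray(g,(220+u/4.4-.4,170+v/4.2-.4),z)[:2]
# (crop px, z, local xy from hinge)
L=[(82,542,68,(0,212)),(80,500,68,(28,212)),(760,452,68,(0,-212)),(755,412,68,(28,-212)),(44,128,32,(288,212)),(680,48,32,(288,-212)),(268,115,78,(262,60)),(466,92,78,(262,-60))]
W=np.array([f(u,v,z) for u,v,z,_ in L]);P=np.array([l[3] for l in L],float)
a=P-P.mean(0);b=W-W.mean(0)
U,S,V=np.linalg.svd(a.T@b);R=V.T@U.T
t=W.mean(0)-R@P.mean(0);print('yaw',np.arctan2(R[1,0],R[0,0]),'t',t)
print('res',np.round(W-(P@R.T+t),1).tolist())
print('handle',t+R@[262,0]);k=f(140,413,100);print('knob',k,R.T@(k-t))
for n,px in(('b4',(273,257)),('b3',(302,241)),('b2',(334,250)),('b1',(362,235))):print(n,np.round(R.T@(ray(g,px,52)[:2]-t)))
# check with scene view: handle ends
s=get_image('scene');h=t+R@[262,0]
print('scene handle/knob px',proj(s,[[*h,78],[*k,85]]))
print('tcp',read_state()['eef_pos'])
E
```

```text
yaw 0.1333096206979752 t [440.43413266  -2.76548456]
res [[-0.2, 1.6], [-0.7, -0.5], [0.6, -0.1], [-0.8, -1.4], [-0.7, -0.5], [-0.8, 0.7], [1.5, 3.5], [1.1, -3.2]]
handle [700.10951777  32.05827699]
knob [492.65801976 170.10281323] [ 74.73733732 164.39316645]
b4 [103. 106.]
b3 [137.  20.]
b2 [100. -65.]
b1 [ 131. -149.]
scene handle/knob px [[300.13484818 291.25437018]
 [380.12829479 252.40577921]]
tcp [ 179.46418129 -624.47184369  230.88450886]
```

Call:
{"api": "send_rows", "payload": {"series": [{"dx": 2,"dy": -1.4,"az": -0.05,"hand": 0.3},{"dx": 5,"dy": -3.6,"az": -0.11,"hand": 0.3},{"dx": 8.5,"dy": -6.1,"az": -0.18,"hand": 0.3},{"dx": 12,"dy": -8.6,"az": -0.25,"hand": 0.3},{"dx": 15.5,"dy": -11.1,"az": -0.33,"hand": 0.3},{"dx": 19,"dy": -13.6,"az": -0.4,"hand": 0.3},{"dx": 22.5,"dy": -16.1,"az": -0.48,"hand": 0.3},{"dx": 26,"dy": -18.6,"az": -0.55,"hand": 0.3},{"dx": 30,"dy": -21.4,"az": -0.63,"hand": 0.3},{"dx": 34,"dy": -24.3,"az": -0.71,"hand": 0.3}]}}

```text
invalid input at $.series[0]: expected keys ax, ay, az, dx, dy, dz, hand
```

Call:
{"api": "send_rows", "payload": {"series": [{"dx": 2,"dy": -1.4,"dz": 0,"ax": 0,"ay": 0,"az": -0.05,"hand": 0.3},{"dx": 5,"dy": -3.6,"dz": 0,"ax": 0,"ay": 0,"az": -0.11,"hand": 0.3},{"dx": 8.5,"dy": -6.1,"dz": 0,"ax": 0,"ay": 0,"az": -0.18,"hand": 0.3},{"dx": 12,"dy": -8.6,"dz": 0,"ax": 0,"ay": 0,"az": -0.25,"hand": 0.3},{"dx": 15.5,"dy": -11.1,"dz": 0,"ax": 0,"ay": 0,"az": -0.33,"hand": 0.3},{"dx": 19,"dy": -13.6,"dz": 0,"ax": 0,"ay": 0,"az": -0.4,"hand": 0.3},{"dx": 22.5,"dy": -16.1,"dz": 0,"ax": 0,"ay": 0,"az": -0.48,"hand": 0.3},{"dx": 26,"dy": -18.6,"dz": 0,"ax": 0,"ay": 0,"az": -0.55,"hand": 0.3},{"dx": 30,"dy": -21.4,"dz": 0,"ax": 0,"ay": 0,"az": -0.63,"hand": 0.3},{"dx": 34,"dy": -24.3,"dz": 0,"ax": 0,"ay": 0,"az": -0.71,"hand": 0.3}]}}

```text
clock: 1.25
eef_pos: [440.1, -296.1, 231.5]
tool_rot: [3.141, 0.0, 0.992]
force: [0.4, -0.7, -0.2]
width: 59.6
gripper_force: 0.0
```

Call:
{"api": "send_rows", "payload": {"series": [{"dx": 4,"dy": 0.4,"dz": 0,"ax": 0,"ay": 0,"az": -0.07,"hand": 0.3},{"dx": 8,"dy": 0.8,"dz": 0,"ax": 0,"ay": 0,"az": -0.14,"hand": 0.3},{"dx": 12,"dy": 1.2,"dz": 0.5,"ax": 0,"ay": 0,"az": -0.21,"hand": 0.3},{"dx": 16.5,"dy": 1.6,"dz": 1,"ax": 0,"ay": 0,"az": -0.28,"hand": 0.3},{"dx": 21,"dy": 2,"dz": 2,"ax": 0,"ay": 0,"az": -0.36,"hand": 0.3},{"dx": 25.5,"dy": 2.4,"dz": 3,"ax": 0,"ay": 0,"az": -0.43,"hand": 0.3},{"dx": 30,"dy": 2.8,"dz": 4,"ax": 0,"ay": 0,"az": -0.5,"hand": 0.3},{"dx": 34.5,"dy": 3.2,"dz": 5,"ax": 0,"ay": 0,"az": -0.58,"hand": 0.3},{"dx": 38.7,"dy": 3.6,"dz": 6,"ax": 0,"ay": 0,"az": -0.65,"hand": 0.3},{"dx": 41.7,"dy": 3.8,"dz": 7,"ax": 0,"ay": 0,"az": -0.71,"hand": 0.3}]}}

```text
clock: 2.25
eef_pos: [701.3, 33.9, 160.7]
tool_rot: [3.141, -0.002, 1.705]
force: [-0.1, 0.3, -0.6]
width: 59.4
gripper_force: 0.0
```

```bash
python3 - <<'E'
from h import *
s=get_image('scene');c=s['pixels'][190:340,210:420]
cv2.imwrite('pics/c2.png',cv2.resize(c,None,fx=3.6,fy=3.6,interpolation=2)[:,:,::-1])
st=read_state();print(st['eef_pos'],st['tool_rot'],st['clock']);print(proj(s,[st['eef_pos'],[st['eef_pos'][0],st['eef_pos'][1],78]]))
E
```

```text
[702.29506784  39.55470824 158.74224681] [ 3.13982004 -0.00628615  1.71113211] 2.3
[[301.28614702 274.72588976]
 [302.2742226  292.93703951]]
```

View pics/c2.png

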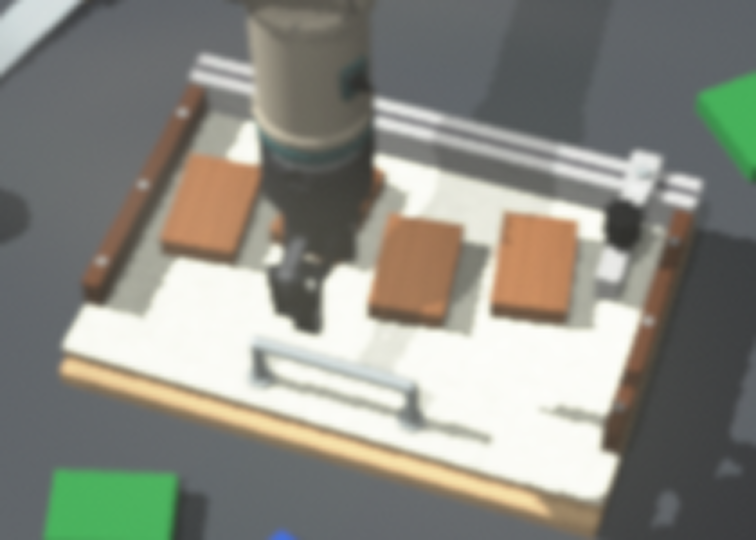

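The crop shows the open fingers above the handle. The bar's middle is at crop pixel (335,365), which is scene pixel (303,291) and agrees with the estimate. I go down next.

Call:
{"api": "send_rows", "payload": {"series": [{"dx": 0,"dy": 0,"dz": 1,"ax": 0,"ay": 0,"az": 0,"hand": 0.3},{"dx": 0,"dy": 0,"dz": 3,"ax": 0,"ay": 0,"az": 0,"hand": 0.3},{"dx": 0,"dy": 0,"dz": 5.5,"ax": 0,"ay": 0,"az": 0,"hand": 0.3},{"dx": 0,"dy": 0,"dz": 8,"ax": 0,"ay": 0,"az": 0,"hand": 0.3},{"dx": 0,"dy": 0,"dz": 9.7,"ax": 0,"ay": 0,"az": 0,"hand": 0.3},{"dx": 0,"dy": 0,"dz": 10.2,"ax": 0,"ay": 0,"az": 0,"hand": 0.3},{"dx": 0,"dy": 0,"dz": 10.2,"ax": 0,"ay": 0,"az": 0,"hand": 0.3},{"dx": 0,"dy": 0,"dz": 10.2,"ax": 0,"ay": 0,"az": 0,"hand": 0.3}]}}

```text
clock: 3.1
eef_pos: [700.7, 30.2, 60.5]
tool_rot: [3.14, 0.0, 1.699]
force: [0.3, -0.8, -0.5]
width: 60.2
gripper_force: 0.0
```

Call:
{"api": "send_rows", "payload": {"series": [{"dx": 0,"dy": 0,"dz": 0,"ax": 0,"ay": 0,"az": 0,"hand": 0.6},{"dx": 0,"dy": 0,"dz": 0,"ax": 0,"ay": 0,"az": 0,"hand": 0.7},{"dx": 0,"dy": 0,"dz": 0,"ax": 0,"ay": 0,"az": 0,"hand": 0.8},{"dx": 0,"dy": 0,"dz": 0,"ax": 0,"ay": 0,"az": 0,"hand": 0.9},{"dx": 0,"dy": 0,"dz": 0,"ax": 0,"ay": 0,"az": 0,"hand": 1},{"dx": 0,"dy": 0,"dz": 0,"ax": 0,"ay": 0,"az": 0,"hand": 1},{"dx": 0,"dy": 0,"dz": 0,"ax": 0,"ay": 0,"az": 0,"hand": 1},{"dx": 0,"dy": 0,"dz": 0,"ax": 0,"ay": 0,"az": 0,"hand": 1}]}}

```text
clock: 3.9
eef_pos: [700.4, 30.5, 60.0]
tool_rot: [3.14, 0.0, 1.7]
force: [-0.8, 0.2, 6.4]
width: 9.7
gripper_force: 58.6
```

```bash
python3 -c "
from math import *
f=lambda t:(26.2*cos(t)-6*sin(t),26.2*sin(t)+6*cos(t))
T=[round(.02*i,2) for i in range(36)]
for s in range(0,35,7):
  a=f(T[s]);print([(T[i],round(f(T[i])[0]-a[0],2),round(a[1]-f(T[i])[1],2)) for i in range(s+1,s+8)])
"
```

```text
[(0.02, -0.13, -0.52), (0.04, -0.26, -1.04), (0.06, -0.41, -1.56), (0.08, -0.56, -2.07), (0.1, -0.73, -2.59), (0.12, -0.91, -3.09), (0.14, -1.09, -3.6)]
[(0.16, -0.2, -0.5), (0.18, -0.4, -1.0), (0.2, -0.62, -1.49), (0.22, -0.85, -1.98), (0.24, -1.08, -2.46), (0.26, -1.33, -2.94), (0.28, -1.58, -3.41)]
[(0.3, -0.26, -0.47), (0.32, -0.54, -0.93), (0.34, -0.82, -1.39), (0.36, -1.11, -1.84), (0.38, -1.42, -2.28), (0.4, -1.73, -2.72), (0.42, -2.05, -3.16)]
[(0.44, -0.33, -0.43), (0.46, -0.66, -0.85), (0.48, -1.01, -1.26), (0.5, -1.36, -1.66), (0.52, -1.72, -2.06), (0.54, -2.09, -2.45), (0.56, -2.47, -2.84)]
[(0.58, -0.38, -0.38), (0.6, -0.78, -0.75), (0.62, -1.17, -1.11), (0.64, -1.58, -1.46), (0.66, -1.99, -1.8), (0.68, -2.41, -2.14), (0.7, -2.84, -2.47)]
```

Call:
{"api": "send_rows", "payload": {"series": [{"dx": 0,"dy": -0.06,"dz": -0.26,"ax": 0,"ay": 0,"az": 0,"hand": 1},{"dx": 0,"dy": -0.13,"dz": -0.52,"ax": 0,"ay": 0,"az": 0,"hand": 1},{"dx": 0,"dy": -0.26,"dz": -1.04,"ax": 0,"ay": 0,"az": 0,"hand": 1},{"dx": 0,"dy": -0.41,"dz": -1.56,"ax": 0,"ay": 0,"az": 0,"hand": 1},{"dx": 0,"dy": -0.56,"dz": -2.07,"ax": 0,"ay": 0,"az": 0,"hand": 1},{"dx": 0,"dy": -0.73,"dz": -2.59,"ax": 0,"ay": 0,"az": 0,"hand": 1},{"dx": 0,"dy": -0.91,"dz": -3.09,"ax": 0,"ay": 0,"az": 0,"hand": 1},{"dx": 0,"dy": -1.09,"dz": -3.6,"ax": 0,"ay": 0,"az": 0,"hand": 1}]}}

```text
clock: 4.7
eef_pos: [689.8, 29.0, 95.9]
tool_rot: [3.14, -0.0, 1.7]
force: [5.5, -0.2, -4.6]
width: 10.0
gripper_force: 58.3
```

Call:
{"api": "send_rows", "payload": {"series": [{"dx": 0,"dy": -0.2,"dz": -0.5,"ax": 0,"ay": 0,"az": 0,"hand": 1},{"dx": 0,"dy": -0.4,"dz": -1.0,"ax": 0,"ay": 0,"az": 0,"hand": 1},{"dx": 0,"dy": -0.62,"dz": -1.49,"ax": 0,"ay": 0,"az": 0,"hand": 1},{"dx": 0,"dy": -0.85,"dz": -1.98,"ax": 0,"ay": 0,"az": 0,"hand": 1},{"dx": 0,"dy": -1.08,"dz": -2.46,"ax": 0,"ay": 0,"az": 0,"hand": 1},{"dx": 0,"dy": -1.33,"dz": -2.94,"ax": 0,"ay": 0,"az": 0,"hand": 1},{"dx": 0,"dy": -1.58,"dz": -3.41,"ax": 0,"ay": 0,"az": 0,"hand": 1}]}}

```text
clock: 5.4
eef_pos: [674.5, 27.0, 130.3]
tool_rot: [3.139, 0.0, 1.7]
force: [5.3, -0.7, -2.7]
width: 9.8
gripper_force: 58.4
```

Call:
{"api": "send_rows", "payload": {"series": [{"dx": 0,"dy": -0.26,"dz": -0.47,"ax": 0,"ay": 0,"az": 0,"hand": 1},{"dx": 0,"dy": -0.54,"dz": -0.93,"ax": 0,"ay": 0,"az": 0,"hand": 1},{"dx": 0,"dy": -0.82,"dz": -1.39,"ax": 0,"ay": 0,"az": 0,"hand": 1},{"dx": 0,"dy": -1.11,"dz": -1.84,"ax": 0,"ay": 0,"az": 0,"hand": 1},{"dx": 0,"dy": -1.42,"dz": -2.28,"ax": 0,"ay": 0,"az": 0,"hand": 1},{"dx": 0,"dy": -1.73,"dz": -2.72,"ax": 0,"ay": 0,"az": 0,"hand": 1},{"dx": 0,"dy": -2.05,"dz": -3.16,"ax": 0,"ay": 0,"az": 0,"hand": 1}]}}

```text
clock: 6.1
eef_pos: [654.7, 24.3, 162.2]
tool_rot: [3.137, 0.0, 1.7]
force: [5.3, 0.3, -3.0]
width: 10.0
gripper_force: 58.3
```

Call:
{"api": "send_rows", "payload": {"series": [{"dx": 0,"dy": -0.33,"dz": -0.43,"ax": 0,"ay": 0,"az": 0,"hand": 1},{"dx": 0,"dy": -0.66,"dz": -0.85,"ax": 0,"ay": 0,"az": 0,"hand": 1},{"dx": 0,"dy": -1.01,"dz": -1.26,"ax": 0,"ay": 0,"az": 0,"hand": 1},{"dx": 0,"dy": -1.36,"dz": -1.66,"ax": 0,"ay": 0,"az": 0,"hand": 1},{"dx": 0,"dy": -1.72,"dz": -2.06,"ax": 0,"ay": 0,"az": 0,"hand": 1},{"dx": 0,"dy": -2.09,"dz": -2.45,"ax": 0,"ay": 0,"az": 0,"hand": 1},{"dx": 0,"dy": -2.47,"dz": -2.84,"ax": 0,"ay": 0,"az": 0,"hand": 1}]}}

```text
clock: 6.8
eef_pos: [630.8, 21.0, 191.2]
tool_rot: [3.136, 0.001, 1.7]
force: [6.8, -0.0, 0.3]
width: 10.1
gripper_force: 58.4
```

Call:
{"api": "send_rows", "payload": {"series": [{"dx": 0,"dy": -0.38,"dz": -0.38,"ax": 0,"ay": 0,"az": 0,"hand": 1},{"dx": 0,"dy": -0.78,"dz": -0.75,"ax": 0,"ay": 0,"az": 0,"hand": 1},{"dx": 0,"dy": -1.17,"dz": -1.11,"ax": 0,"ay": 0,"az": 0,"hand": 1},{"dx": 0,"dy": -1.58,"dz": -1.46,"ax": 0,"ay": 0,"az": 0,"hand": 1},{"dx": 0,"dy": -1.58,"dz": -1.46,"ax": 0,"ay": 0,"az": 0,"hand": 1},{"dx": 0,"dy": -1.58,"dz": -1.46,"ax": 0,"ay": 0,"az": 0,"hand": 1},{"dx": 0,"dy": -1.58,"dz": -1.46,"ax": 0,"ay": 0,"az": 0,"hand": 1},{"dx": 0,"dy": -1.58,"dz": -1.46,"ax": 0,"ay": 0,"az": 0,"hand": 1}]}}

```text
clock: 7.6
eef_pos: [615.6, 19.0, 206.0]
tool_rot: [3.135, 0.001, 1.699]
force: [7.4, -0.5, 2.0]
width: 9.8
gripper_force: 58.8
```

```bash
python3 - <<'E'
from h import *
for n,(a,b,c,d) in {'top':(170,320,220,410),'scene':(150,340,210,430)}.items():
    c_=get_image(n)['pixels'][a:b,c:d]
    cv2.imwrite(f'pics/up_{n}.png',cv2.resize(c_,None,fx=3,fy=3,interpolation=2)[:,:,::-1])
a=cv2.imread('pics/up_top.png');b=cv2.imread('pics/up_scene.png')
h=max(a.shape[0],b.shape[0]);P=lambda i:cv2.copyMakeBorder(i,0,h-i.shape[0],0,0,0)
i=np.hstack([P(a),P(b)]);cv2.imwrite('pics/up.png',cv2.resize(i,(800,int(800*h/i.shape[1]))))
E
```

```text
(no output)
```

View pics/up.png

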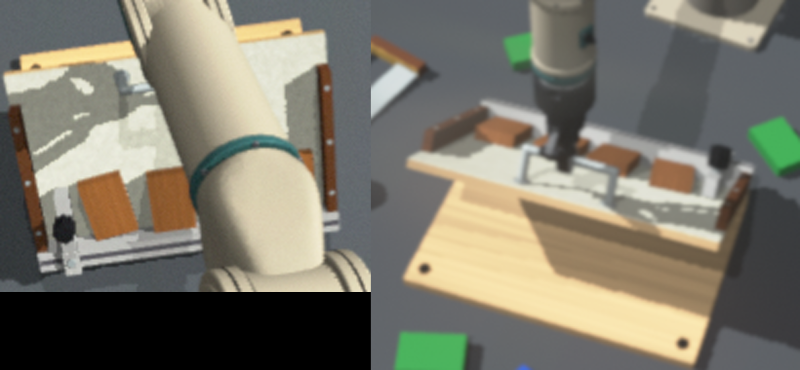

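The board is up about 37° and the blanks have slid to the fence, but blank 4 at picture pixel (107,205) is still crooked. I raise it slightly and hold.

Call:
{"api": "send_rows", "payload": {"series": [{"dx": 0,"dy": -0.42,"dz": -0.34,"ax": 0,"ay": 0,"az": 0,"hand": 1},{"dx": 0,"dy": -0.84,"dz": -0.67,"ax": 0,"ay": 0,"az": 0,"hand": 1},{"dx": 0,"dy": -1.26,"dz": -1.0,"ax": 0,"ay": 0,"az": 0,"hand": 1},{"dx": 0,"dy": -1.69,"dz": -1.33,"ax": 0,"ay": 0,"az": 0,"hand": 1},{"dx": 0,"dy": -1.69,"dz": -1.33,"ax": 0,"ay": 0,"az": 0,"hand": 1},{"dx": 0,"dy": -1.69,"dz": -1.33,"ax": 0,"ay": 0,"az": 0,"hand": 1},{"dx": 0,"dy": -1.69,"dz": -1.33,"ax": 0,"ay": 0,"az": 0,"hand": 1},{"dx": 0,"dy": -1.69,"dz": -1.33,"ax": 0,"ay": 0,"az": 0,"hand": 1},{"dx": 0,"dy": -1.69,"dz": -1.33,"ax": 0,"ay": 0,"az": 0,"hand": 1},{"dx": 0,"dy": -1.69,"dz": -1.33,"ax": 0,"ay": 0,"az": 0,"hand": 1}]}}

```text
clock: 8.7
eef_pos: [599.3, 16.7, 219.7]
tool_rot: [3.134, 0.001, 1.699]
force: [7.5, -1.1, 2.7]
width: 10.0
gripper_force: 58.8
```

```bash
cat >> h.py <<'E'
Rb=np.array([[np.cos(.1333),-np.sin(.1333)],[np.sin(.1333),np.cos(.1333)]]);tb=np.array([440.4,-2.8])
def ontilt(g,px,th,h=34):
    "pixel -> board-local (x,y) on plane h above hinge axis along board z, board tilted th"
    c,s=np.cos(th),np.sin(th)
    A=np.eye(3);A[:2,:2]=Rb
    B=A@np.array([[c,0,-s],[0,1,0],[s,0,c]]);o=np.array([*tb,18.])
    a=ray(g,px,0);C=-g['R'].T@g['t'];l0=B.T@(a-o);l1=B.T@(C-o)
    return (l0+(l1-l0)*(h-l0[2])/(l1[2]-l0[2]))[:2]
def blanks(g,th,h=34):
    cs,_=cv2.findContours(brown(g),0,2)
    for k in cs:
        if cv2.contourArea(k)<120: continue
        q=np.array([ontilt(g,p,th,h) for p in k[:,0].astype(float)],np.float32)
        r=cv2.minAreaRect(q)
        print(np.round(r[0]),np.round(r[1]),round(r[2],1),'minx',q[:,0].min().round(),'y',q[:,1].min().round(),q[:,1].max().round())
E
python3 - <<'E'
from h import *
print('top');blanks(get_image('top'),.72);print('scene');blanks(get_image('scene'),.72)
print(read_state()['eef_pos'])
E
```

```text
top
[-116. -432.] [136.  27.] 68.6 minx -149.0 y -492.0 -372.0
[ 85. 104.] [100.  61.] 9.0 minx 34.0 y 69.0 140.0
[81. 19.] [52. 99.] 89.8 minx 32.0 y -7.0 45.0
[ 188. -921.] [204.  34.] 14.8 minx 94.0 y -963.0 -892.0
scene
[845. 465.] [ 22. 177.] 86.2 minx 757.0 y 453.0 482.0
[855. 381.] [ 27. 225.] 89.9 minx 743.0 y 367.0 394.0
[126. 117.] [163.  52.] 9.5 minx 45.0 y 83.0 151.0
[ 662. -554.] [615.  65.] 44.6 minx 447.0 y -776.0 -360.0
[599.32136162  16.77019418 219.69046081]
```

Blank 3 is square, but blank 4 is still about 9° off. A steeper tilt gives more turning moment, so I raise to 0.84.

Call:
{"api": "send_rows", "payload": {"series": [{"dx": 0,"dy": -0.44,"dz": -0.31,"ax": 0,"ay": 0,"az": 0,"hand": 1},{"dx": 0,"dy": -0.88,"dz": -0.61,"ax": 0,"ay": 0,"az": 0,"hand": 1},{"dx": 0,"dy": -1.34,"dz": -0.9,"ax": 0,"ay": 0,"az": 0,"hand": 1},{"dx": 0,"dy": -1.8,"dz": -1.19,"ax": 0,"ay": 0,"az": 0,"hand": 1},{"dx": 0,"dy": -2.26,"dz": -1.47,"ax": 0,"ay": 0,"az": 0,"hand": 1},{"dx": 0,"dy": -2.72,"dz": -1.73,"ax": 0,"ay": 0,"az": 0,"hand": 1},{"dx": 0,"dy": -2.72,"dz": -1.73,"ax": 0,"ay": 0,"az": 0,"hand": 1},{"dx": 0,"dy": -2.72,"dz": -1.73,"ax": 0,"ay": 0,"az": 0,"hand": 1},{"dx": 0,"dy": -2.72,"dz": -1.73,"ax": 0,"ay": 0,"az": 0,"hand": 1},{"dx": 0,"dy": -2.72,"dz": -1.73,"ax": 0,"ay": 0,"az": 0,"hand": 1}]}}

```text
clock: 9.8
eef_pos: [573.1, 13.2, 237.4]
tool_rot: [3.132, 0.001, 1.699]
force: [7.0, -1.8, 4.5]
width: 9.9
gripper_force: 58.7
```

```bash
python3 - <<'E'
from h import *
g=get_image('top');print('top');blanks(g,.84)
s=get_image('scene')
i=[cv2.resize(x,(400,300),interpolation=2) for x in(g['pixels'][190:310,220:380],s['pixels'][150:300,220:420])]
cv2.imwrite('pics/up2.png',np.hstack(i)[:,:,::-1])
E
```

```text
top
[-126. -439.] [145.  29.] 66.6 minx -165.0 y -501.0 -376.0
[85. 98.] [ 58. 105.] 89.7 minx 33.0 y 69.0 127.0
[84. 26.] [104.  46.] 7.2 minx 33.0 y -3.0 46.0
[  94. -171.] [95. 34.] 18.8 minx 46.0 y -180.0 -140.0
[ 207. -900.] [222.  32.] 19.2 minx 108.0 y -951.0 -864.0
```

View pics/up2.png

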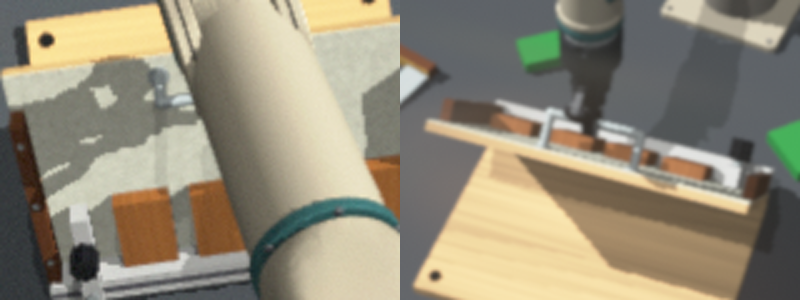

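Blank 4 is now square at (145,228) and blank 3 looks square at (215,220). I lower the board along the same arc.

```bash
python3 -c "
from math import *
f=lambda t:(26.2*cos(t)-6*sin(t),26.2*sin(t)+6*cos(t))
C=[[.84,.84,.84,.83,.81,.78,.75,.72,.69,.66],[.66,.63,.60,.57,.54,.51,.48,.45,.42,.39,.36],[.36,.33,.3,.27,.24,.21,.18,.155,.13,.11,.09],[.09,.075,.06,.045,.033,.022,.013,.006,0,0,0]]
for T in C:
  a=f(T[0]);print([(round(f(t)[0]-a[0],2),round(a[1]-f(t)[1],2)) for t in T[1:]])
"
```

```text
[(0.0, 0.0), (0.0, 0.0), (0.23, 0.13), (0.7, 0.4), (1.39, 0.82), (2.06, 1.27), (2.72, 1.73), (3.37, 2.21), (4.0, 2.71)]
[(0.62, 0.52), (1.22, 1.06), (1.8, 1.61), (2.37, 2.19), (2.92, 2.78), (3.45, 3.38), (3.96, 4.0), (4.46, 4.64), (4.93, 5.29), (5.39, 5.96)]
[(0.44, 0.68), (0.85, 1.37), (1.24, 2.07), (1.62, 2.79), (1.97, 3.52), (2.3, 4.25), (2.55, 4.87), (2.79, 5.5), (2.98, 6.01), (3.15, 6.51)]
[(0.12, 0.38), (0.24, 0.77), (0.35, 1.16), (0.43, 1.47), (0.51, 1.76), (0.57, 1.99), (0.61, 2.17), (0.65, 2.33), (0.65, 2.33), (0.65, 2.33)]
```

Call:
{"api": "send_rows", "payload": {"series": [{"dx": 0,"dy": 0,"dz": 0,"ax": 0,"ay": 0,"az": 0,"hand": 1},{"dx": 0,"dy": 0,"dz": 0,"ax": 0,"ay": 0,"az": 0,"hand": 1},{"dx": 0,"dy": 0.23,"dz": 0.13,"ax": 0,"ay": 0,"az": 0,"hand": 1},{"dx": 0,"dy": 0.7,"dz": 0.4,"ax": 0,"ay": 0,"az": 0,"hand": 1},{"dx": 0,"dy": 1.39,"dz": 0.82,"ax": 0,"ay": 0,"az": 0,"hand": 1},{"dx": 0,"dy": 2.06,"dz": 1.27,"ax": 0,"ay": 0,"az": 0,"hand": 1},{"dx": 0,"dy": 2.72,"dz": 1.73,"ax": 0,"ay": 0,"az": 0,"hand": 1},{"dx": 0,"dy": 3.37,"dz": 2.21,"ax": 0,"ay": 0,"az": 0,"hand": 1},{"dx": 0,"dy": 4.0,"dz": 2.71,"ax": 0,"ay": 0,"az": 0,"hand": 1}]}}

```text
clock: 10.8
eef_pos: [611.8, 18.4, 210.0]
tool_rot: [3.135, 0.001, 1.699]
force: [6.9, -0.6, 5.6]
width: 9.9
gripper_force: 58.9
```

Call:
{"api": "send_rows", "payload": {"series": [{"dx": 0,"dy": 0.62,"dz": 0.52,"ax": 0,"ay": 0,"az": 0,"hand": 1},{"dx": 0,"dy": 1.22,"dz": 1.06,"ax": 0,"ay": 0,"az": 0,"hand": 1},{"dx": 0,"dy": 1.8,"dz": 1.61,"ax": 0,"ay": 0,"az": 0,"hand": 1},{"dx": 0,"dy": 2.37,"dz": 2.19,"ax": 0,"ay": 0,"az": 0,"hand": 1},{"dx": 0,"dy": 2.92,"dz": 2.78,"ax": 0,"ay": 0,"az": 0,"hand": 1},{"dx": 0,"dy": 3.45,"dz": 3.38,"ax": 0,"ay": 0,"az": 0,"hand": 1},{"dx": 0,"dy": 3.96,"dz": 4.0,"ax": 0,"ay": 0,"az": 0,"hand": 1},{"dx": 0,"dy": 4.46,"dz": 4.64,"ax": 0,"ay": 0,"az": 0,"hand": 1},{"dx": 0,"dy": 4.93,"dz": 5.29,"ax": 0,"ay": 0,"az": 0,"hand": 1},{"dx": 0,"dy": 5.39,"dz": 5.96,"ax": 0,"ay": 0,"az": 0,"hand": 1}]}}

```text
clock: 11.8
eef_pos: [663.7, 25.5, 149.1]
tool_rot: [3.139, 0.0, 1.7]
force: [4.8, -0.2, 0.5]
width: 9.7
gripper_force: 61.7
```

Call:
{"api": "send_rows", "payload": {"series": [{"dx": 0,"dy": 0.44,"dz": 0.68,"ax": 0,"ay": 0,"az": 0,"hand": 1},{"dx": 0,"dy": 0.85,"dz": 1.37,"ax": 0,"ay": 0,"az": 0,"hand": 1},{"dx": 0,"dy": 1.24,"dz": 2.07,"ax": 0,"ay": 0,"az": 0,"hand": 1},{"dx": 0,"dy": 1.62,"dz": 2.79,"ax": 0,"ay": 0,"az": 0,"hand": 1},{"dx": 0,"dy": 1.97,"dz": 3.52,"ax": 0,"ay": 0,"az": 0,"hand": 1},{"dx": 0,"dy": 2.3,"dz": 4.25,"ax": 0,"ay": 0,"az": 0,"hand": 1},{"dx": 0,"dy": 2.55,"dz": 4.87,"ax": 0,"ay": 0,"az": 0,"hand": 1},{"dx": 0,"dy": 2.79,"dz": 5.5,"ax": 0,"ay": 0,"az": 0,"hand": 1},{"dx": 0,"dy": 2.98,"dz": 6.01,"ax": 0,"ay": 0,"az": 0,"hand": 1},{"dx": 0,"dy": 3.15,"dz": 6.51,"ax": 0,"ay": 0,"az": 0,"hand": 1}]}}

```text
clock: 12.8
eef_pos: [694.1, 29.6, 83.4]
tool_rot: [3.141, 0.0, 1.7]
force: [4.9, 0.8, -0.1]
width: 9.8
gripper_force: 63.3
```

Call:
{"api": "send_rows", "payload": {"series": [{"dx": 0,"dy": 0.12,"dz": 0.38,"ax": 0,"ay": 0,"az": 0,"hand": 1},{"dx": 0,"dy": 0.24,"dz": 0.77,"ax": 0,"ay": 0,"az": 0,"hand": 1},{"dx": 0,"dy": 0.35,"dz": 1.16,"ax": 0,"ay": 0,"az": 0,"hand": 1},{"dx": 0,"dy": 0.43,"dz": 1.47,"ax": 0,"ay": 0,"az": 0,"hand": 1},{"dx": 0,"dy": 0.51,"dz": 1.76,"ax": 0,"ay": 0,"az": 0,"hand": 1},{"dx": 0,"dy": 0.57,"dz": 1.99,"ax": 0,"ay": 0,"az": 0,"hand": 1},{"dx": 0,"dy": 0.61,"dz": 2.17,"ax": 0,"ay": 0,"az": 0,"hand": 1},{"dx": 0,"dy": 0.65,"dz": 2.33,"ax": 0,"ay": 0,"az": 0,"hand": 1},{"dx": 0,"dy": 0.65,"dz": 2.33,"ax": 0,"ay": 0,"az": 0,"hand": 1},{"dx": 0,"dy": 0.65,"dz": 2.33,"ax": 0,"ay": 0,"az": 0,"hand": 1}]}}

```text
clock: 13.8
eef_pos: [700.2, 30.5, 60.5]
tool_rot: [3.141, 0.0, 1.7]
force: [3.1, 0.1, 5.8]
width: 9.7
gripper_force: 64.8
```

Call:
{"api": "send_rows", "payload": {"series": [{"dx": 0,"dy": 0,"dz": 0,"ax": 0,"ay": 0,"az": 0,"hand": 0.7},{"dx": 0,"dy": 0,"dz": 0,"ax": 0,"ay": 0,"az": 0,"hand": 0.5},{"dx": 0,"dy": 0,"dz": 0,"ax": 0,"ay": 0,"az": 0,"hand": 0.3},{"dx": 0,"dy": 0,"dz": 0,"ax": 0,"ay": 0,"az": 0,"hand": 0.3},{"dx": 0,"dy": 0,"dz": -1,"ax": 0,"ay": 0,"az": 0,"hand": 0.3},{"dx": 0,"dy": 0,"dz": -4,"ax": 0,"ay": 0,"az": 0,"hand": 0.3},{"dx": 0,"dy": 0,"dz": -8,"ax": 0,"ay": 0,"az": 0,"hand": 0.2},{"dx": 0,"dy": 0,"dz": -10,"ax": 0,"ay": 0,"az": 0,"hand": 0.1},{"dx": 0,"dy": 0,"dz": -10,"ax": 0,"ay": 0,"az": 0,"hand": 0.1}]}}

```text
clock: 14.7
eef_pos: [702.6, 30.9, 164.5]
tool_rot: [3.134, 0.0, 1.699]
force: [0.8, 0.3, 0.1]
width: 76.9
gripper_force: 0.0
```

```bash
python3 - <<'E'
from h import *
g=get_image('top');print('top');blanks(g,0)
s=get_image('scene');print('scene');blanks(s,0)
i=[cv2.resize(x,(400,300),interpolation=2) for x in(g['pixels'][180:310,225:400],s['pixels'][190:340,220:420])]
cv2.imwrite('pics/dn.png',np.hstack(i)[:,:,::-1])
E
```

```text
top
[-108. -404.] [109.  21.] 72.3 minx -131.0 y -457.0 -352.0
[74. 99.] [86. 60.] 0.0 minx 31.0 y 69.0 129.0
[74. 17.] [59. 86.] 89.6 minx 31.0 y -13.0 46.0
[  152. -1012.] [ 37. 195.] 74.2 minx 54.0 y -1056.0 -986.0
scene
[297. 569.] [73. 29.] 8.2 minx 262.0 y 552.0 586.0
[317. 419.] [99. 45.] 9.1 minx 267.0 y 393.0 443.0
[ 70. 104.] [57. 90.] 88.9 minx 25.0 y 74.0 132.0
[69. 20.] [85. 56.] 0.7 minx 27.0 y -8.0 48.0
[  70. -150.] [89. 55.] 1.4 minx 26.0 y -179.0 -122.0
[  186. -1009.] [273.  98.] 39.8 minx 101.0 y -1134.0 -937.0
```

View pics/dn.png

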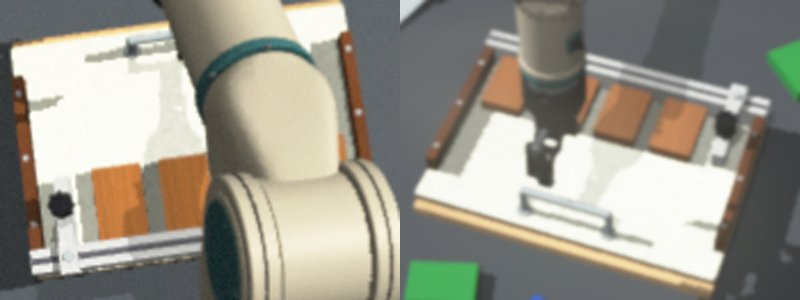

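The board lies flat. In the left half the blanks at (120,200) and (185,190) are square on the fence, and the scene half agrees. Next I go above the knob.

Call:
{"api": "send_rows", "payload": {"series": [{"dx": 1,"dy": -1.1,"dz": 0,"ax": 0,"ay": 0,"az": 0,"hand": 0.3},{"dx": 3,"dy": -3.4,"dz": 0,"ax": 0,"ay": 0,"az": 0,"hand": 0.3},{"dx": 5.5,"dy": -6.2,"dz": 0,"ax": 0,"ay": 0,"az": 0,"hand": 0.3},{"dx": 8,"dy": -9,"dz": 0,"ax": 0,"ay": 0,"az": 0,"hand": 0.3},{"dx": 10.5,"dy": -11.9,"dz": 0,"ax": 0,"ay": 0,"az": 0,"hand": 0.3},{"dx": 13,"dy": -14.7,"dz": 0,"ax": 0,"ay": 0,"az": 0,"hand": 0.3},{"dx": 15.5,"dy": -17.5,"dz": 0,"ax": 0,"ay": 0,"az": 0,"hand": 0.3},{"dx": 16.5,"dy": -18.7,"dz": 1,"ax": 0,"ay": 0,"az": 0,"hand": 0.3},{"dx": 16.5,"dy": -18.7,"dz": 2,"ax": 0,"ay": 0,"az": 0,"hand": 0.3},{"dx": 16.5,"dy": -18.7,"dz": 2,"ax": 0,"ay": 0,"az": 0,"hand": 0.3}]}}

```text
clock: 15.8
eef_pos: [492.4, 168.9, 137.6]
tool_rot: [-3.138, 0.002, 1.7]
force: [-0.3, -0.2, 0.3]
width: 59.9
gripper_force: 0.0
```

```bash
python3 - <<'E'
from h import *
st=read_state();e=st['eef_pos'];print(e,st['tool_rot'],'local',Rb.T@(e[:2]-tb))
s=get_image('scene');p=s['pixels'].astype(int)
m=np.zeros(p.shape[:2],np.uint8);m[235:275,365:400]=(p.max(2)[235:275,365:400]<45);ys,xs=np.nonzero(m);print(len(xs),xs.mean(),ys.mean(),proj(s,[[e[0],e[1],85],e]))
cv2.imwrite('pics/kn.png',cv2.resize(s['pixels'][190:310,310:450],None,fx=4,fy=4,interpolation=2)[:,:,::-1])
E
```

```text
[492.42311253 168.94868876 137.64509164] [-3.13806083e+00  1.52374473e-03  1.69996367e+00] local [ 74.38796    163.31089288]
0 nan nan [[379.77419214 252.19802267]
 [381.22839647 239.98044512]]<stdin>:4: RuntimeWarning: Mean of empty slice.
  ret = ret.dtype.type(ret / rcount)
```

View pics/kn.png

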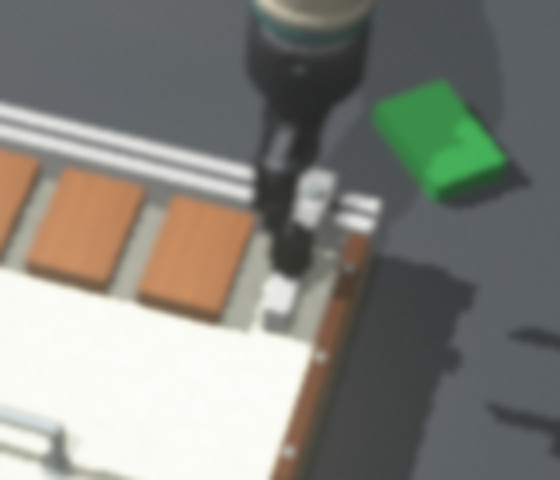

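The crop shows the knob at (292,250), about 3 px right of the expected spot. I check it by triangulating from the two first pictures before going down.

```bash
python3 - <<'E'
from h import *
out=[]
for n,(u,v) in(('top',(252,268)),('scene',(383,252))):
    g=get_image(n);p=cv2.imread(f'pics/{n}0.png').astype(int);r=9
    w=p[v-r:v+r+1,u-r:u+r+1];m=(w.max(2)<70).astype(np.uint8)
    k,l,s,c=cv2.connectedComponentsWithStats(m);i=1+s[1:,4].argmax();q=c[i]+[u-r,v-r];print(n,q,s[i],[np.round(ray(g,q,z),1) for z in(85,95,100)])
    print(np.round(proj(g,[[493,170,85],[493,176,85]]),1).tolist())
E
```

```text
top [251.0375 268.6375] [ 3  5 11 10 80] [array([492.4, 172.9,  85. ]), array([491.3, 171.7,  95. ]), array([490.8, 171.1, 100. ])]
[[252.1, 268.4], [249.9, 268.4]]
scene [382.95180723 252.08433735] [ 5  4  9 12 83] [array([488.2, 176.6,  85. ]), array([495.8, 179. ,  95. ]), array([499.6, 180.2, 100. ])]
[[380.0, 252.5], [382.1, 253.2]]
```

Call:
{"api": "send_rows", "payload": {"series": [{"dx": 0.45,"dy": 0,"dz": 1,"ax": 0,"ay": 0,"az": 0,"hand": 0.3},{"dx": 0.45,"dy": 0,"dz": 2.5,"ax": 0,"ay": 0,"az": 0,"hand": 0.3},{"dx": 0.45,"dy": 0,"dz": 4,"ax": 0,"ay": 0,"az": 0,"hand": 0.3},{"dx": 0.45,"dy": 0,"dz": 5.5,"ax": 0,"ay": 0,"az": 0,"hand": 0.3},{"dx": 0.45,"dy": 0,"dz": 6.7,"ax": 0,"ay": 0,"az": 0,"hand": 0.3},{"dx": 0.45,"dy": 0,"dz": 6.7,"ax": 0,"ay": 0,"az": 0,"hand": 0.3},{"dx": 0.45,"dy": 0,"dz": 6.7,"ax": 0,"ay": 0,"az": 0,"hand": 0.3}]}}

```text
clock: 16.65
eef_pos: [493.0, 174.4, 72.5]
tool_rot: [3.141, 0.0, 1.699]
force: [-0.8, -0.5, 4.4]
width: 60.1
gripper_force: 1.9
```

Call:
{"api": "send_rows", "payload": {"series": [{"dx": 0,"dy": 0,"dz": 0,"ax": 0,"ay": 0,"az": 0,"hand": 0.5},{"dx": 0,"dy": 0,"dz": 0,"ax": 0,"ay": 0,"az": 0,"hand": 0.6},{"dx": 0,"dy": 0,"dz": 0,"ax": 0,"ay": 0,"az": 0,"hand": 0.7},{"dx": 0,"dy": 0,"dz": 0,"ax": 0,"ay": 0,"az": 0,"hand": 0.8},{"dx": 0,"dy": 0,"dz": 0,"ax": 0,"ay": 0,"az": 0,"hand": 0.8},{"dx": 0,"dy": 0,"dz": 0,"ax": 0,"ay": 0,"az": 0,"hand": 0.8}]}}

```text
clock: 17.25
eef_pos: [492.0, 175.3, 76.6]
tool_rot: [3.141, 0.001, 1.7]
force: [-11.2, -0.8, 47.0]
width: 26.3
gripper_force: 70.0
```

A finger seems to be resting on something, with 47 N upwards. I open, rise 9 mm and grip again higher on the knob.

Call:
{"api": "send_rows", "payload": {"series": [{"dx": 0,"dy": 0,"dz": -0.4,"ax": 0,"ay": 0,"az": 0,"hand": 0.7},{"dx": 0,"dy": 0,"dz": -0.6,"ax": 0,"ay": 0,"az": 0,"hand": 0.5},{"dx": 0,"dy": 0,"dz": -0.9,"ax": 0,"ay": 0,"az": 0,"hand": 0.4},{"dx": 0,"dy": 0,"dz": -0.9,"ax": 0,"ay": 0,"az": 0,"hand": 0.4},{"dx": 0,"dy": 0,"dz": -0.9,"ax": 0,"ay": 0,"az": 0,"hand": 0.4}]}}

```text
clock: 17.75
eef_pos: [493.1, 174.3, 81.3]
tool_rot: [3.141, 0.0, 1.699]
force: [-0.0, 1.0, 0.6]
width: 51.1
gripper_force: 0.0
```

Call:
{"api": "send_rows", "payload": {"series": [{"dx": 0,"dy": 0,"dz": 0,"ax": 0,"ay": 0,"az": 0,"hand": 0.5},{"dx": 0,"dy": 0,"dz": 0,"ax": 0,"ay": 0,"az": 0,"hand": 0.55},{"dx": 0,"dy": 0,"dz": 0,"ax": 0,"ay": 0,"az": 0,"hand": 0.6},{"dx": 0,"dy": 0,"dz": 0,"ax": 0,"ay": 0,"az": 0,"hand": 0.65},{"dx": 0,"dy": 0,"dz": 0,"ax": 0,"ay": 0,"az": 0,"hand": 0.7},{"dx": 0,"dy": 0,"dz": 0,"ax": 0,"ay": 0,"az": 0,"hand": 0.75},{"dx": 0,"dy": 0,"dz": 0,"ax": 0,"ay": 0,"az": 0,"hand": 0.75}]}}

```text
clock: 18.45
eef_pos: [492.0, 174.4, 81.8]
tool_rot: [-3.141, 0.0, 1.7]
force: [-2.5, -0.4, 4.8]
width: 25.9
gripper_force: 58.6
```

Call:
{"api": "send_rows", "payload": {"series": [{"dx": -0.2,"dy": 0,"dz": 0,"ax": 0,"ay": 0,"az": 0,"hand": 0.75},{"dx": -0.7,"dy": 0,"dz": 0,"ax": 0,"ay": 0,"az": 0,"hand": 0.75},{"dx": -1.3,"dy": 0,"dz": 0,"ax": 0,"ay": 0,"az": 0,"hand": 0.75},{"dx": -1.9,"dy": 0,"dz": 0,"ax": 0,"ay": 0,"az": 0,"hand": 0.75},{"dx": -2.5,"dy": 0,"dz": 0,"ax": 0,"ay": 0,"az": 0,"hand": 0.75},{"dx": -3.1,"dy": 0,"dz": 0,"ax": 0,"ay": 0,"az": 0,"hand": 0.75},{"dx": -3.7,"dy": 0,"dz": 0,"ax": 0,"ay": 0,"az": 0,"hand": 0.75},{"dx": -4.3,"dy": 0,"dz": 0,"ax": 0,"ay": 0,"az": 0,"hand": 0.75},{"dx": -4.9,"dy": 0,"dz": 0,"ax": 0,"ay": 0,"az": 0,"hand": 0.75},{"dx": -5.5,"dy": 0,"dz": 0,"ax": 0,"ay": 0,"az": 0,"hand": 0.75}]}}

```text
clock: 19.45
eef_pos: [499.3, 121.1, 81.8]
tool_rot: [-3.141, -0.002, 1.701]
force: [-2.6, 3.4, 5.9]
width: 26.1
gripper_force: 58.7
```

Call:
{"api": "send_rows", "payload": {"series": [{"dx": -0.6,"dy": 0,"dz": 0,"ax": 0,"ay": 0,"az": 0,"hand": 0.75},{"dx": -1.1,"dy": 0,"dz": 0,"ax": 0,"ay": 0,"az": 0,"hand": 0.75},{"dx": -1.6,"dy": 0,"dz": 0,"ax": 0,"ay": 0,"az": 0,"hand": 0.75},{"dx": -2.1,"dy": 0,"dz": 0,"ax": 0,"ay": 0,"az": 0,"hand": 0.75},{"dx": -2.6,"dy": 0,"dz": 0,"ax": 0,"ay": 0,"az": 0,"hand": 0.75},{"dx": -3.1,"dy": 0,"dz": 0,"ax": 0,"ay": 0,"az": 0,"hand": 0.75},{"dx": -3.6,"dy": 0,"dz": 0,"ax": 0,"ay": 0,"az": 0,"hand": 0.75},{"dx": -4.0,"dy": 0,"dz": 0,"ax": 0,"ay": 0,"az": 0,"hand": 0.75},{"dx": -4.3,"dy": 0,"dz": 0,"ax": 0,"ay": 0,"az": 0,"hand": 0.75},{"dx": -4.5,"dy": 0,"dz": 0,"ax": 0,"ay": 0,"az": 0,"hand": 0.75}]}}

```text
clock: 20.45
eef_pos: [505.4, 76.4, 81.8]
tool_rot: [3.141, -0.001, 1.7]
force: [-2.7, 4.1, 5.1]
width: 26.0
gripper_force: 58.7
```

```bash
python3 - <<'E'
from h import *
s=read_state();print(s['eef_pos'],s['force'],'local',Rb.T@(s['eef_pos'][:2]-tb))
g=get_image('scene');blanks(g,0)
E
```

```text
[505.37441514  76.38573016  81.79640499] [-2.68457086  4.08257965  5.10014231] local [74.92223359 69.84778735]
[282. 562.] [99. 39.] 9.9 minx 232.0 y 541.0 587.0
[296. 417.] [141.  46.] 8.5 minx 224.0 y 388.0 443.0
[ 70. -60.] [ 90. 238.] 0.1 minx 25.0 y -179.0 59.0
[  187. -1010.] [273.  95.] 39.8 minx 101.0 y -1134.0 -937.0
```

Call:
{"api": "send_rows", "payload": {"series": [{"dx": -0.2,"dy": 0,"dz": 0,"ax": 0,"ay": 0,"az": 0,"hand": 0.75},{"dx": -0.4,"dy": 0,"dz": 0,"ax": 0,"ay": 0,"az": 0,"hand": 0.75},{"dx": -0.6,"dy": 0,"dz": 0,"ax": 0,"ay": 0,"az": 0,"hand": 0.75},{"dx": -0.8,"dy": 0,"dz": 0,"ax": 0,"ay": 0,"az": 0,"hand": 0.75},{"dx": -1.0,"dy": 0,"dz": 0,"ax": 0,"ay": 0,"az": 0,"hand": 0.75},{"dx": -1.2,"dy": 0,"dz": 0,"ax": 0,"ay": 0,"az": 0,"hand": 0.75},{"dx": -1.2,"dy": 0,"dz": 0,"ax": 0,"ay": 0,"az": 0,"hand": 0.75}]}}

```text
clock: 21.2
eef_pos: [507.0, 64.3, 81.8]
tool_rot: [3.141, -0.001, 1.7]
force: [-3.0, 2.4, 5.0]
width: 25.8
gripper_force: 58.8
```

Call:
{"api": "send_rows", "payload": {"series": [{"dx": -0.1,"dy": 0,"dz": 0,"ax": 0,"ay": 0,"az": 0,"hand": 0.75},{"dx": -0.2,"dy": 0,"dz": 0,"ax": 0,"ay": 0,"az": 0,"hand": 0.75},{"dx": -0.2,"dy": 0,"dz": 0,"ax": 0,"ay": 0,"az": 0,"hand": 0.75}]}}

```text
clock: 21.5
eef_pos: [507.3, 62.5, 81.8]
tool_rot: [3.141, -0.001, 1.7]
force: [-3.2, 3.8, 5.1]
width: 26.2
gripper_force: 58.7
```

Call:
{"api": "send_rows", "payload": {"series": [{"dx": -0.1,"dy": 0,"dz": 0,"ax": 0,"ay": 0,"az": 0,"hand": 0.75},{"dx": -0.2,"dy": 0,"dz": 0,"ax": 0,"ay": 0,"az": 0,"hand": 0.75},{"dx": -0.2,"dy": 0,"dz": 0,"ax": 0,"ay": 0,"az": 0,"hand": 0.75}]}}

```text
clock: 21.8
eef_pos: [507.5, 60.5, 81.8]
tool_rot: [3.141, -0.001, 1.701]
force: [-2.2, 2.7, 5.2]
width: 26.0
gripper_force: 58.7
```

Call:
{"api": "send_rows", "payload": {"series": [{"dx": -0.1,"dy": 0,"dz": 0,"ax": 0,"ay": 0,"az": 0,"hand": 0.75},{"dx": -0.1,"dy": 0,"dz": 0,"ax": 0,"ay": 0,"az": 0,"hand": 0.75},{"dx": -0.1,"dy": 0,"dz": 0,"ax": 0,"ay": 0,"az": 0,"hand": 0.75}]}}

```text
clock: 22.1
eef_pos: [507.6, 59.7, 81.8]
tool_rot: [3.141, -0.001, 1.701]
force: [-2.2, 3.3, 5.1]
width: 25.8
gripper_force: 58.7
```

Call:
{"api": "send_rows", "payload": {"series": [{"dx": -0.1,"dy": 0,"dz": 0,"ax": 0,"ay": 0,"az": 0,"hand": 0.75},{"dx": -0.1,"dy": 0,"dz": 0,"ax": 0,"ay": 0,"az": 0,"hand": 0.75},{"dx": -0.1,"dy": 0,"dz": 0,"ax": 0,"ay": 0,"az": 0,"hand": 0.75}]}}

```text
clock: 22.4
eef_pos: [507.6, 59.7, 81.8]
tool_rot: [3.141, -0.003, 1.701]
force: [-3.8, 4.9, 5.5]
width: 25.9
gripper_force: 58.7
```

Call:
{"api": "send_rows", "payload": {"series": [{"dx": -0.1,"dy": 0,"dz": 0,"ax": 0,"ay": 0,"az": 0,"hand": 0.75},{"dx": -0.1,"dy": 0,"dz": 0,"ax": 0,"ay": 0,"az": 0,"hand": 0.75},{"dx": -0.1,"dy": 0,"dz": 0,"ax": 0,"ay": 0,"az": 0,"hand": 0.75}]}}

```text
clock: 22.7
eef_pos: [507.7, 59.7, 81.8]
tool_rot: [3.141, -0.004, 1.702]
force: [-4.1, 6.8, 5.0]
width: 25.7
gripper_force: 58.7
```

The stop has halted at y 59.7 with the force rising. One more millimetre of push, then I release, lift and look.

Call:
{"api": "send_rows", "payload": {"series": [{"dx": -0.15,"dy": 0,"dz": 0,"ax": 0,"ay": 0,"az": 0,"hand": 0.75},{"dx": -0.15,"dy": 0,"dz": 0,"ax": 0,"ay": 0,"az": 0,"hand": 0.75},{"dx": -0.15,"dy": 0,"dz": 0,"ax": 0,"ay": 0,"az": 0,"hand": 0.75}]}}

```text
clock: 23.0
eef_pos: [507.7, 59.6, 81.8]
tool_rot: [3.141, -0.005, 1.703]
force: [-4.0, 10.1, 5.1]
width: 26.3
gripper_force: 58.7
```

```bash
python3 - <<'E'
from h import *
s=read_state();print(s['eef_pos'],s['force'],s['torque'])
g=get_image('scene');blanks(g,0)
cv2.imwrite('pics/cl.png',cv2.resize(g['pixels'][195:335,220:410],None,fx=4,fy=4,interpolation=2)[:,:,::-1])
E
```

```text
[507.6578432   59.58590327  81.77660838] [-3.98499868 10.12336398  5.07601212] [ 2.21413131  1.01484564 -0.14926828]
[284. 562.] [101.  38.] 9.1 minx 232.0 y 541.0 587.0
[296. 416.] [142.  45.] 7.4 minx 224.0 y 388.0 443.0
[ 70. -71.] [227.  89.] 90.0 minx 26.0 y -185.0 42.0
[  186. -1009.] [273.  98.] 39.8 minx 101.0 y -1134.0 -937.0
```

View pics/cl.png

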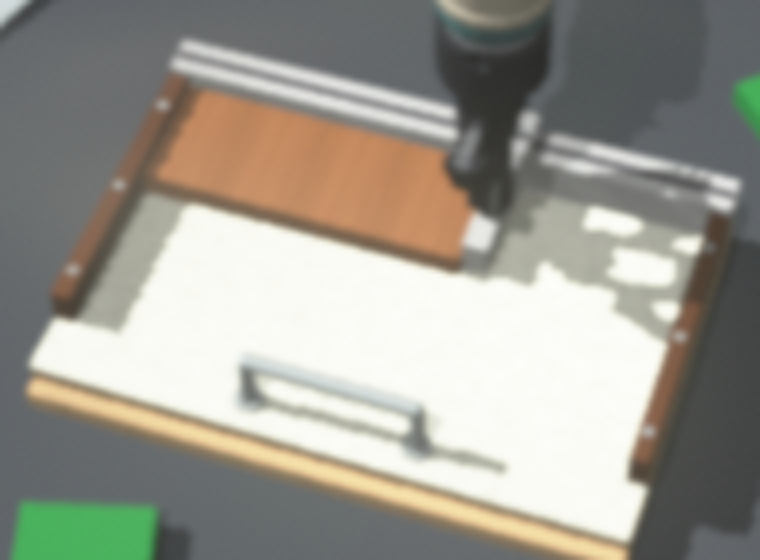

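The four blanks form one closed rectangle from the right rail (160,140) to the stop (475,235), flat and on the fence. I ease the push, release and lift away.

Call:
{"api": "send_rows", "payload": {"series": [{"dx": 0.2,"dy": 0,"dz": 0,"ax": 0,"ay": 0,"az": 0,"hand": 0.75},{"dx": 0.3,"dy": 0,"dz": 0,"ax": 0,"ay": 0,"az": 0,"hand": 0.7},{"dx": 0.3,"dy": 0,"dz": 0,"ax": 0,"ay": 0,"az": 0,"hand": 0.6},{"dx": 0.3,"dy": 0,"dz": 0,"ax": 0,"ay": 0,"az": 0,"hand": 0.4},{"dx": 0.3,"dy": 0,"dz": 0,"ax": 0,"ay": 0,"az": 0,"hand": 0.35},{"dx": 0.3,"dy": 0,"dz": -1,"ax": 0,"ay": 0,"az": 0,"hand": 0.35},{"dx": 0.3,"dy": 0,"dz": -3,"ax": 0,"ay": 0,"az": 0,"hand": 0.35},{"dx": 0.3,"dy": 0,"dz": -7,"ax": 0,"ay": 0,"az": 0,"hand": 0.35},{"dx": 0.3,"dy": 0,"dz": -11,"ax": 0,"ay": 0,"az": 0,"hand": 0.35},{"dx": 0.3,"dy": 0,"dz": -15,"ax": 0,"ay": 0,"az": 0,"hand": 0.35}]}}

```text
clock: 24.05
eef_pos: [507.6, 57.7, 233.7]
tool_rot: [3.141, -0.0, 1.7]
force: [2.3, 0.2, 0.5]
width: 55.3
gripper_force: 0.0
```

Call:
{"api": "send_rows", "payload": {"series": [{"dx": 2,"dy": 0,"dz": -2,"ax": 0,"ay": 0,"az": 0,"hand": 0.35},{"dx": 6,"dy": 0,"dz": -4,"ax": 0,"ay": 0,"az": 0,"hand": 0.35},{"dx": 10,"dy": 0,"dz": -5,"ax": 0,"ay": 0,"az": 0,"hand": 0.35},{"dx": 14,"dy": 0,"dz": -5,"ax": 0,"ay": 0,"az": 0,"hand": 0.35},{"dx": 18,"dy": 0,"dz": -5,"ax": 0,"ay": 0,"az": 0,"hand": 0.35},{"dx": 22,"dy": 0,"dz": -5,"ax": 0,"ay": 0,"az": 0,"hand": 0.35},{"dx": 25,"dy": 0,"dz": -5,"ax": 0,"ay": 0,"az": 0,"hand": 0.35},{"dx": 25,"dy": 0,"dz": -5,"ax": 0,"ay": 0,"az": 0,"hand": 0.35}]}}

```text
clock: 24.85
eef_pos: [473.6, 311.4, 282.5]
tool_rot: [3.141, -0.004, 1.707]
force: [-1.1, -0.1, -0.0]
width: 55.7
gripper_force: 0.0
```

```bash
python3 - <<'E'
from h import *
g=get_image('top');s=get_image('scene');blanks(g,0);blanks(s,0)
i=[cv2.resize(x,(400,300),interpolation=2) for x in(g['pixels'][180:310,225:400],s['pixels'][190:320,220:400])]
cv2.imwrite('pics/fin.png',np.hstack(i)[:,:,::-1]);print(read_state()['eef_pos'])
E
```

```text
[-108. -404.] [109.  20.] 73.6 minx -131.0 y -457.0 -352.0
[ 74. -75.] [ 87. 233.] 0.4 minx 31.0 y -192.0 41.0
[  152. -1012.] [ 37. 195.] 74.2 minx 54.0 y -1056.0 -986.0
[284. 562.] [101.  38.] 9.1 minx 232.0 y 541.0 587.0
[296. 417.] [141.  45.] 8.4 minx 224.0 y 389.0 443.0
[ 70. -71.] [227.  89.] 89.9 minx 25.0 y -185.0 42.0
[  187. -1010.] [273.  95.] 39.8 minx 101.0 y -1134.0 -937.0
[475.3743148  305.9862803  281.86452966]
```

View pics/fin.png

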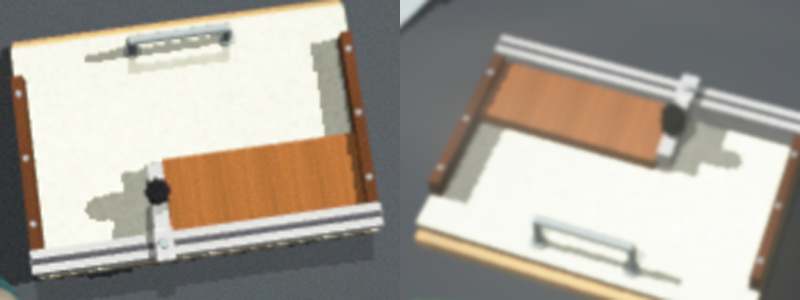

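In both views the blanks form one square block against the rail and the stop, on the fence, with the board flat and nothing touching. I hand it in.

```bash
python3 -c "
from cell import *
print(finish_job())"
```

```text
the job is handed in; nothing more can be done
None
```

The job is handed in at about 25 s: the final pictures show all four blanks closed up square against the right rail with their ends on the fence, the board flat, the arm clear and no other item touched; my first grip on the knob briefly pressed down with about 47 N at the fingers before I regripped higher.

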